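# Lock the engraving jig with its T-key

## Task

Lock the sign-engraving jig: lift the red-handled T-key out of its wooden stand, lower its head lengthwise through the slot of the jig and press it gently down against the spring until it bottoms, turn it a quarter turn while holding it down, and let the spring lift the head into its locking groove. Leave the key standing locked in the jig with the handle crosswise to the slot, never force it (stay below 28 N), and leave the other things on the bench where they are.

Things in the scene. Friction and masses are not known exactly. Their poses are not given: they have to be found in the camera images.
- key: Loose T-key, upright, 108 mm tall, about 0.12 kg. Origin: centre of the underside of its head; z up the shaft. Steel head 30 (its x) x 10 (y) x 8 mm high; shaft 9 mm diameter; dark collar disc 28 mm diameter at z = 68 to 72 mm; red handle bar above, parallel to the head. At the start its head stands in the stand's pocket. The same after a half turn.
- key_handle (a point): Place to grip the key, on its axis 94 mm above its origin; axes as the key's. The red handle bar is 50 mm (x) x 14 mm (y), from 72 to 108 mm above the key's origin. Grip across the 14 mm from above, fingertips clear of the collar, firmly (40 N or so) so that it does not slip when pressed.
- stand: Small wooden stand, fixed, base 90 x 70 mm. Origin: centre of its underside. Its pocket, top 46 mm and floor 6 mm above the bench, holds the key's head loosely (1 mm a side): lift the key straight up at least 45 mm to free it.
- jig: Engraving jig, fixed. Origin: on the bench below the slot's centre; x along the slot, z up. Block 80 x 80 mm, 76 mm high, about the slot; a base plate with a clamped black sign blank runs out 160 mm to +x, at most 35 mm high. Inside is a sprung cartridge set up to 8 mm higher or lower than nominal, unseen. Over 28 N between key and jig (push, pull and spring together) is damage.
- slot (a point): Centre of the slot's mouth on the jig's top face, 76 mm above the bench; axes as the jig's. The slot is 36 mm (x) x 13 mm (y), chamfered 3 mm, for the key's 30 x 10 mm head, and runs down with the same section to the locking groove.
- spring_nominal (a point): Nominal height (43.5 mm above the bench; truly up to 8 mm more or less) at which the head's underside meets the spring pad: 3 N at touch, then 0.3 N per mm. The head can turn, either way, only with the pad 21 to 22.5 mm down (9.3 N up); at 22.5 mm is a hard stop. Press slowly (5 mm/s at the end) until the force shows the stop (11 to 15 N); keep pressing so while turning: the pad drags on the head.
- locked_nominal (a point): Nominal place of the key's origin when locked (40.5 mm above the bench; truly up to 8 mm more or less). The groove lies across the slot (along the jig's y), 15 mm wide, 18 mm deep. After the 90 degree turn ease up: the spring lifts the head 19.5 mm from the stop, up to the groove's ceiling, also if let go part-way. If it catches after 2 mm, the head is off centre: press down, shift, retry.
- blanks: Bystander: stack of five black sign blanks, 85 x 55 x 15 mm. Origin: centre of its underside.
- marker: Bystander: plant marker lying flat, aluminium stake with a black plate, 195 x 75 x 6 mm, long along its x. Origin: on its underside near the middle.
- tape: Bystander: yellow roll, 60 mm diameter, 22 mm high. Origin: centre of its underside.
- jar: Bystander: white jar, 48 mm diameter, 60 mm high. Origin: centre of its underside.
There are look-alikes about, which are no part of the job. Of the things that look like the jig, the middle-sized one is meant.

How it is judged:
On the way:
1. the key's head is through the slot, still lengthwise to it (horizontal distance between key and slot below 0.006 m and z of key in the frame of jig below 0.045 m and angle between the x axis of key and the x axis of jig, either way round below 0.2 rad), for 0.1 s.
At the end, for the whole second after the job is handed in: The key stands upright in the jig (within 8 degrees), at rest, its axis within 6 mm of the slot's centre, its head below the top plate (underside 31.5 to 51 mm above the bench) and crosswise to the slot within 11 degrees, lifted by the spring into the locking groove (horizontal distance between key and slot below 0.006 m and z of key in the frame of jig between 0.0315 and 0.051 m and angle between the x axis of key and the y axis of jig, either way round below 0.19 rad and angle between key's own z axis and vertical below 0.14 rad and linear speed of key below 0.02 m/s); the robot touches nothing.
It fails at once if key and jig press on each other with more than 28 N (contact force between key and jig above 28 N).
It fails at once if the robot itself pushes the jig with more than 15 N (contact force between any of the fingers, the arm and jig above 15 N).
It fails at once if a bystander is moved by more than 20 mm (distance of any of blanks, marker, tape, jar from where it was at the start of the episode above 0.02 m).
It also fails if it takes over 56 s, if anything falls off the work surface, if the arm or the gripper's body presses on something with over 40 N, if the wrist force passes 120 N, or if a joint passes its speed limit or range.

## Robot

A 6-joint arm with a two-finger parallel gripper is mounted at the origin on the work surface. World frame = base frame: x ahead of the robot, y to its left, z up, the work surface at z = 0. Lengths are in m, angles in rad, forces in N, time in s.
With the tool pointing down it reaches from about 0.35 to 0.875 m from the base axis. Payload 4.2 kg.
Tool frame: the origin (TCP) lies midway between the tips of the shut fingers; the grasp point (between the pads) lies 19 mm behind it; x points along the fingers, y is the direction in which the jaws open and shut, and the axes are right-handed (so a half turn about x gives the same grasp; the last joint's range is limited). The gripper opens to 87 mm and grips with 3 to 60 N. Pads are 19 mm wide; open, the fingers measure 117 mm over their backs; the gripper's body (75 mm by 190 mm) begins 51 mm behind the grasp point.
Start: joints at [1.438, 0.385, 0.008, 0, -1.194, -0.259], TCP at [0.239, 0.578, 0.193] pointing down, gripper open.
Joint ranges: [-3.14, 3.14], [-1.21, 2.06], [-1.07, 1.41], [-3.16, 2.05], [-2.99, -0.16], [-3.1, 3.1]. Speed limits (rad/s): [2.79, 2.79, 3.14, 3.14, 3.14, 3.14].

## Interface

Orientations are given as [roll, pitch, yaw] about the fixed x, y, z axes, in that order (R = Rz(yaw) Ry(pitch) Rx(roll)).
In Python, from rig import goto, move_linear, move_j, open_gripper, clamp, pause, inverse_kinematics, read_camera, camera_params, Unreachable, finish_job, get_time_s, get_qpos, get_qvel, get_joint_torque, get_tool_pos, get_ee_rot, get_contact_force, get_ft_torque, get_width gives the robot as it stands. The module is installed in compiled form; this text tells all that it offers. Calls block until the motion is done:
- goto(position, orientation): joint-space move of the TCP to a pose.
- move_linear(position, speed=0.15, rot=None, force_limit=None): straight line of the TCP; rot=None keeps the orientation; speed is the mean speed in m/s. With force_limit (N) it stops when the force on the tool has changed by that much, and returns True; else False.
- move_j(angles): joint-space move.
- open_gripper() and clamp(force=None): open the fingers fully, or close them until they stop; force is the grip in N (None keeps the last).
- pause(seconds).
- inverse_kinematics(position, orientation): joint angles nearest the present ones, or None.
- read_camera(name): name is "scene" or "top"; returns the picture (400x640x3 uint8, red, green, blue); there is no depth.
- camera_params(name): a dict with "vfov" (degrees; the focal length in pixels is half the picture's height over the tangent of half this angle, whatever the lens; pixels are square), "cx", "cy" (the principal point, pixels), "R" (3x3) and "t" (3): a world point X has camera coordinates R X + t. Camera axes: x right, y down, z forward; pixel columns grow to the right and rows downward; lengths in m; the calibration is good to about 2 mm. A picture is of the moment at which its call begins. camera_params takes no time and is no camera call.
A pose or a line that the arm cannot do raises Unreachable and nothing moves.
- finish_job(): hands the job in, once; it reports no verdict.
Readings, each from a call of its own:
- get_time_s(): time.
- get_qpos(): joint angles.
- get_qvel(): joint speeds.
- get_joint_torque(): joint torques, N m.
- get_tool_pos(): TCP position.
- get_ee_rot(): TCP orientation.
- get_contact_force(): force on the tool from outside, world axes, zero at the start.
- get_ft_torque(): the same for the moment, N m.
- get_width(): finger opening in m.
Only numpy, scipy, OpenCV 4.12 (cv2) and the standard library are available. Lean on these libraries where they do the work, as an engineer would, in place of code of your own. Each camera call takes 0.05 s, during which the arm holds its last target.

## Working session

There is one attempt and no reset: what is moved stays moved. The work goes in short steps, each a Python script; the robot and the scene stay as the last script left them, time stands still between calls to the robot, and variables do not carry over. Pictures are saved under pics/ and viewed, and the job is handed in when it is done.

```bash
mkdir -p pics; ls; python3 - <<'E'
from rig import *
import cv2
for n in ("scene","top"):
    im=read_camera(n); cv2.imwrite(f"pics/{n}0.png",im[:,:,::-1]); 
    p=camera_params(n); print(n,p)
print(get_time_s(),get_tool_pos(),get_ee_rot(),get_width(),get_contact_force())
E
```

```text
pics
scene {'vfov': 51.41329989193076, 'cx': 320.3589307294217, 'cy': 202.62585128664514, 'R': array([[-0.79146159,  0.61096191,  0.01772292],
       [ 0.35428141,  0.48219101, -0.80123437],
       [-0.49806951, -0.62786732, -0.59808811]]), 't': array([ 0.33981378, -0.08575145,  1.50754309])}
top {'vfov': 52.03706227039584, 'cx': 322.7479913301992, 'cy': 204.92642866671434, 'R': array([[ 0.02475414, -0.99959193,  0.01425514],
       [-0.99813065, -0.02550997, -0.0555378 ],
       [ 0.05587878, -0.0128537 , -0.99835482]]), 't': array([-0.01013402,  0.46329085,  1.15413785])}
0.1 [0.23841191 0.5771118  0.19245885] [ 1.61810548  1.5688502  -1.91542312] 0.08690499644811377 [ 0.2202658   0.01919735 -0.6710153 ]
```

View pics/scene0.png

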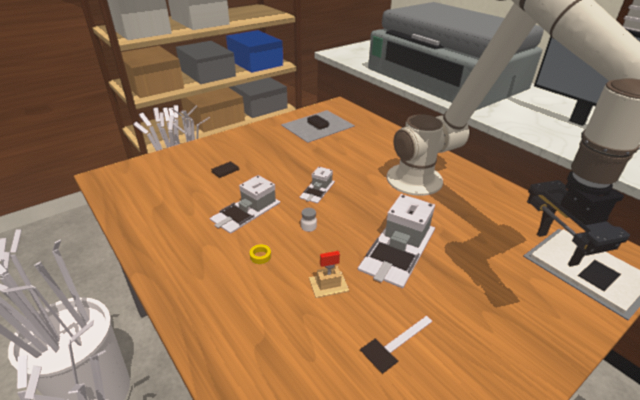

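View pics/top0.png

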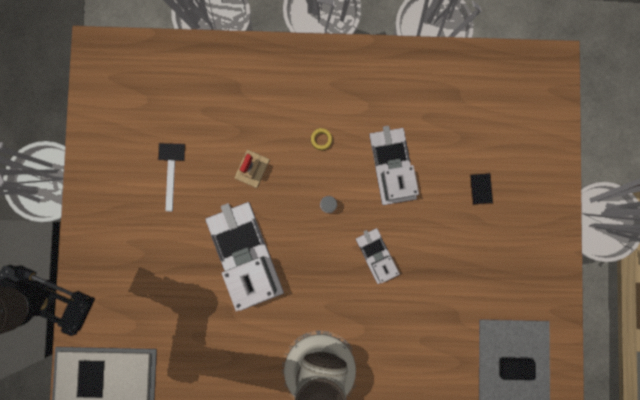

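```bash
python3 - <<'E'
import cv2,numpy as np
t=cv2.imread("pics/top0.png"); s=cv2.imread("pics/scene0.png")
def crop(im,x,y,w,h,k): return cv2.resize(im[y:y+h,x:x+w],None,fx=k,fy=k,interpolation=cv2.INTER_CUBIC)
cv2.imwrite("pics/c1.png",np.hstack([crop(t,370,160,50,50,8),crop(t,228,140,50,50,8)]))
cv2.imwrite("pics/c2.png",np.hstack([crop(s,205,165,80,70,5),crop(s,295,235,70,70,5)]))
E
```

```text
(no output)
```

View pics/c1.png

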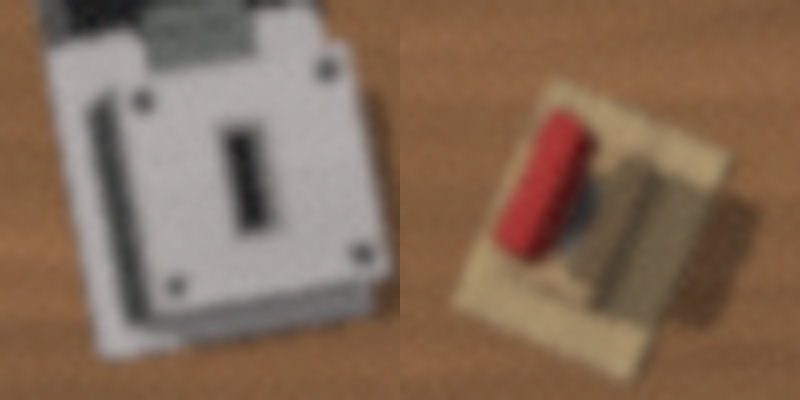

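View pics/c2.png

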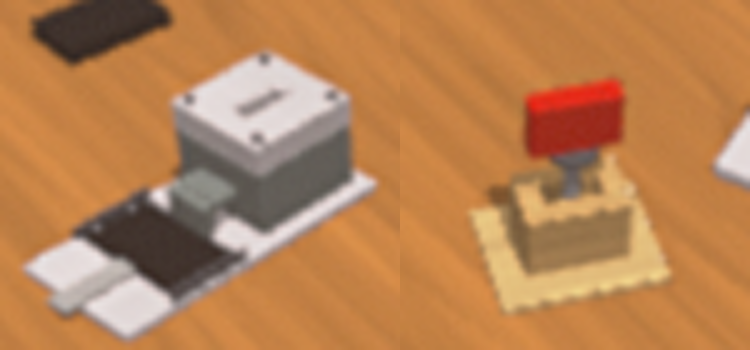

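```bash
cat > h.py <<'E'
import numpy as np, json
from rig import *
def ray(n,u,v):
    p=camera_params(n); f=200/np.tan(np.radians(p["vfov"])/2)
    R=np.array(p["R"]);t=np.array(p["t"])
    d=R.T@np.array([(u-p["cx"])/f,(v-p["cy"])/f,1]); return -R.T@t,d
def onz(n,u,v,z):
    o,d=ray(n,u,v); return (o+d*(z-o[2])/d[2])
def proj(n,X):
    p=camera_params(n); f=200/np.tan(np.radians(p["vfov"])/2)
    c=np.array(p["R"])@np.array(X)+p["t"]; return np.array([p["cx"]+f*c[0]/c[2],p["cy"]+f*c[1]/c[2]])
def tri(a,b):
    A=[];r=[]
    for n,(u,v) in (("scene",a),("top",b)):
        o,d=ray(n,u,v); d=d/np.linalg.norm(d); P=np.eye(3)-np.outer(d,d); A.append(P); r.append(P@o)
    A=np.vstack(A);r=np.hstack(r); x=np.linalg.lstsq(A,r,rcond=None)[0]; return x, np.linalg.norm(A@x-r)
def cp(c,off,k): return [(c[0]+.5)/k-.5+off[0],(c[1]+.5)/k-.5+off[1]]
E
python3 - <<'E'
from h import *
np.set_printoptions(precision=4,suppress=True)
T=[cp(c,(370,160),8) for c in [(142,101),(327,69),(361,253),(176,286),(246,180)]]
S=[cp(c,(205,165),5) for c in [(265,59),(190,99),(257,138),(332,96),(263,102)]]
print("top on z"); P=[onz("top",*c,.076) for c in T]; print(np.array(P)); print("ctr",np.mean(P[:4],0))
Q=[onz("scene",*c,.076) for c in S]; print("scene");print(np.array(Q)); print(np.mean(Q[:4],0))
# handle top face, z ~ .006+.108=.114
H=[cp(c,(228,140),8) for c in [(570-400,115),(515-400,250)]]
print([onz("top",*c,.114) for c in H])
H=[cp(c,(295,235),5) for c in [(127,95),(222,83),(126,150),(222,144)]]
print([onz("scene",*c,.114) for c in H[:2]])
E
```

```text
top on z
[[ 0.5533 -0.1706  0.076 ]
 [ 0.5659 -0.2333  0.076 ]
 [ 0.5035 -0.2457  0.076 ]
 [ 0.4907 -0.1831  0.076 ]
 [ 0.5273 -0.2063  0.076 ]]
ctr [ 0.5283 -0.2082  0.076 ]
scene
[[ 0.5031 -0.2442  0.076 ]
 [ 0.5655 -0.232   0.076 ]
 [ 0.5532 -0.1696  0.076 ]
 [ 0.4908 -0.1816  0.076 ]
 [ 0.5298 -0.2017  0.076 ]]
[ 0.5281 -0.2069  0.076 ]
[array([0.5862, 0.1993, 0.114 ]), array([0.5414, 0.2156, 0.114 ])]
[array([0.5855, 0.1976, 0.114 ]), array([0.5424, 0.2189, 0.114 ])]
```

```bash
python3 - <<'E'
import cv2,numpy as np
t=cv2.imread("pics/top0.png"); s=cv2.imread("pics/scene0.png")
def crop(im,x,y,w,h,k): return cv2.resize(im[y:y+h,x:x+w],None,fx=k,fy=k,interpolation=cv2.INTER_CUBIC)
cv2.imwrite("pics/d1.png",np.hstack([crop(t,236,148,25,30,16),crop(s,315,246,25,30,16)]))
cv2.imwrite("pics/d2.png",np.hstack([crop(t,390,170,25,25,16),crop(s,245,172,25,25,16)]))
E
```

```text
(no output)
```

View pics/d1.png

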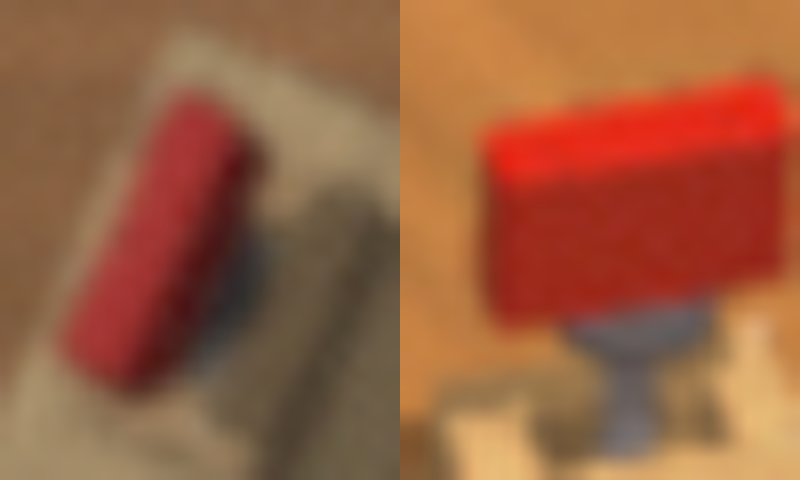

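View pics/d2.png

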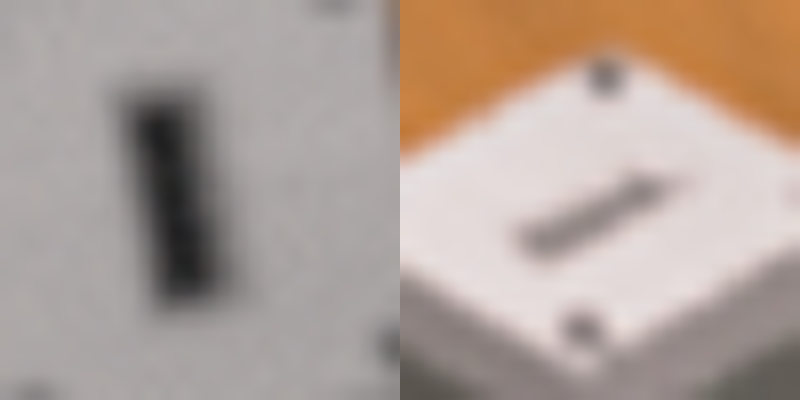

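```bash
python3 - <<'E'
from h import *
np.set_printoptions(precision=4,suppress=True)
print("slot top",onz("top",*cp((177,197),(390,170),16),.076),"scene",onz("scene",*cp((190,215),(245,172),16),.076))
Y=.1946;c,s=np.cos(Y),np.sin(Y)
for C in [(.5282,-.2075)]:
  for dz,n in((.076,"mouth"),):
    for a,b in((.5,.5),(.5,-.5),(-.5,-.5),(-.5,.5)):
        X=[C[0]+c*a*.042-s*b*.019,C[1]+s*a*.042+c*b*.019,dz]
        u=proj("top",X);w=proj("scene",X)
        print((u+.5-[390,170])*16-.5,(w+.5-[245,172])*16-.5+[400,0])
H=[onz("top",*cp(q,(236,148),16),.114)[:2] for q in [(185,92),(240,128),(125,388),(62,342),]]
print(np.array(H),np.mean(H,0))
H=[onz("scene",*cp((q[0]-400,q[1]),(315,246),16),.114)[:2] for q in [(487,130),(770,77),(785,130),(505,182)]]
print(np.array(H),np.mean(H,0))
for C,Y in [((.5637,.2085),-.38),((.5637,.2085),-.42)]:
  c,s=np.cos(Y),np.sin(Y)
  for a,b in((.5,.5),(.5,-.5),(-.5,-.5),(-.5,.5)):
        X=[C[0]+c*a*.05-s*b*.014,C[1]+s*a*.05+c*b*.014,.114]
        print((proj("top",X)+.5-[236,148])*16-.5,(proj("scene",X)+.5-[315,246])*16-.5+[400,0])
# stand corners
S=[onz("top",*cp((q[0]-400,q[1]),(228,140),8),.004)[:2] for q in[(555,80),(730,155),(630,380),(455,305)]]
print(np.array(S),np.mean(S,0),[np.linalg.norm(S[i]-S[i-1]) for i in range(4)],S[0]-S[3],S[1]-S[2])
E
```

```text
slot top [ 0.5279 -0.207   0.076 ] scene [ 0.5318 -0.2034  0.076 ]
[102.5689  83.0712] [547.1945 262.0086]
[212.5115  64.4445] [483.2418 225.1002]
[256.9881 307.6813] [641.1885 138.9166]
[146.8455 326.4424] [705.0821 174.4813]
[[0.5878 0.2038]
 [0.5821 0.1946]
 [0.5389 0.2118]
 [0.5462 0.2223]] [0.5638 0.2082]
[[0.5857 0.1977]
 [0.5431 0.2146]
 [0.5488 0.2251]
 [0.5905 0.2083]] [0.567  0.2114]
[173.532   81.2894] [499.4482 169.8396]
[252.19   114.9653] [474.5803 108.4122]
[128.2707 394.501 ] [782.4488  51.5852]
[ 49.4182 360.7035] [810.2581 111.7323]
[179.8232  82.2587] [496.0119 165.6903]
[257.0349 119.0294] [474.7002 103.755 ]
[121.9617 393.5308] [786.0104  55.5702]
[ 44.5661 356.6234] [810.4101 116.3965]
[[0.6182 0.224 ]
 [0.5927 0.1602]
 [0.5104 0.1933]
 [0.5357 0.2569]] [0.5642 0.2086] [np.float64(0.08879023909976017), np.float64(0.06874951544550298), np.float64(0.08874528892241526), np.float64(0.06845700774464603)] [ 0.0825 -0.0329] [ 0.0823 -0.0332]
```

```bash
python3 - <<'E'
from h import *
np.set_printoptions(precision=3,suppress=True)
pi=np.pi
for ps in (-.382,-.382+pi,):
  print("key",ps,inverse_kinematics([.564,.2087,.22],[0,pi/2,ps]))
for ps in (.1946-pi,.1946-pi/2,.1946,.1946+pi/2,.1946+pi):
  print("jig",ps,inverse_kinematics([.5282,-.2075,.22],[0,pi/2,ps]),inverse_kinematics([.5282,-.2075,.095],[0,pi/2,ps]))
E
```

```text
key -0.382 [ 0.623  0.328 -0.01   0.    -1.233 -2.576]
key 2.759592653589793 [ 0.623  0.328 -0.01   0.    -1.233  0.565]
jig -2.9469926535897932 [-0.089  0.269 -0.094  0.    -1.208  1.854] [-0.089  0.378 -0.271  0.    -0.922  1.854]
jig -1.3761963267948967 [-0.089  0.269 -0.094  0.    -1.208 -2.858] [-0.089  0.378 -0.271  0.    -0.922 -2.858]
jig 0.1946 [-0.089  0.269 -0.094  0.    -1.208 -1.287] [-0.089  0.378 -0.271  0.    -0.922 -1.287]
jig 1.7653963267948964 [-0.089  0.269 -0.094  0.    -1.208  0.283] [-0.089  0.378 -0.271  0.    -0.922  0.283]
jig 3.336192653589793 [-0.089  0.269 -0.094  0.    -1.208  1.854] [-0.089  0.378 -0.271  0.    -0.922  1.854]
```

```bash
python3 - <<'E'
from h import *
import cv2
np.set_printoptions(precision=4,suppress=True)
pi=np.pi
o=[0,pi/2,2.7596]
goto([.5642,.2087,.20],o)
move_linear([.5642,.2087,.083],.1)
print(get_contact_force(),get_time_s())
clamp(40); print(get_width(),get_tool_pos(),get_contact_force())
cv2.imwrite("pics/g1.png",read_camera("scene")[:,:,::-1])
print(get_time_s())
E
python3 -c "
import cv2;cv2.imwrite('pics/g1c.png',cv2.resize(cv2.imread('pics/g1.png')[190:310,250:410],None,fx=5,fy=5,interpolation=2))"
```

```text
[-1.0874  0.2055  0.3207] 3.2083
0.012350546301211612 [0.5642 0.2087 0.083 ] [-0.4615  0.7692  0.1535]
4.4667
```

View pics/g1c.png

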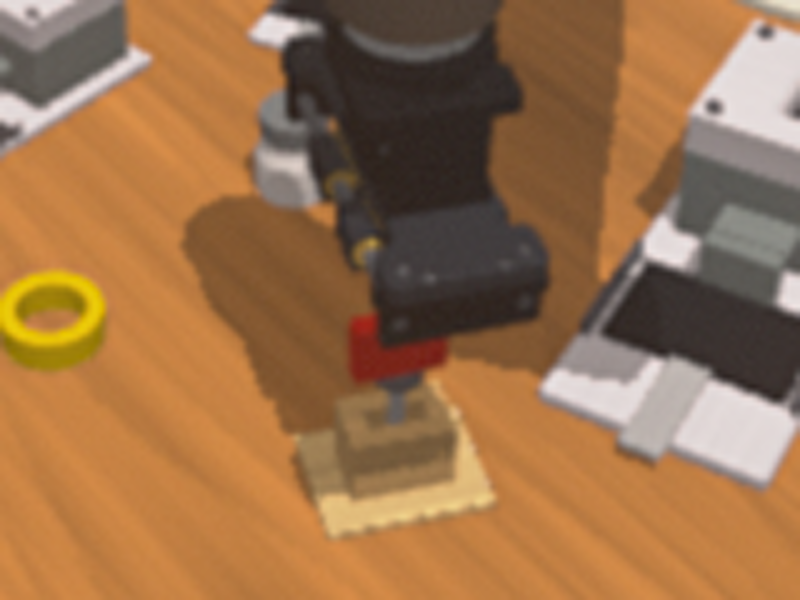

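```bash
python3 - <<'E'
from h import *
import cv2
np.set_printoptions(precision=4,suppress=True)
pi=np.pi
move_linear([.5642,.2087,.20],.12); print(get_contact_force(),get_width(),get_time_s())
goto([.5282,-.2075,.20],[0,pi/2,pi+.1946])
move_linear([.5282,-.2075,.167],.1)
print(get_tool_pos(),get_contact_force(),get_width(),get_time_s())
for n in("scene","top"): cv2.imwrite(f"pics/j_{n}.png",read_camera(n)[:,:,::-1])
s=cv2.imread("pics/j_scene.png");t=cv2.imread("pics/j_top.png")
cv2.imwrite("pics/j1.png",np.hstack([cv2.resize(s[140:220,215:295],None,fx=5,fy=5,interpolation=2),cv2.resize(t[140:220,360:440],None,fx=5,fy=5,interpolation=2)]))
print(get_time_s())
E
```

```text
[-0.3608 -0.2895 -0.9969] 0.012179371868977017 5.5917
[ 0.5286 -0.2073  0.167 ] [ 0.4672 -0.0835 -0.6461] 0.012206521918918736 7.6167
7.7167
```

View pics/j1.png

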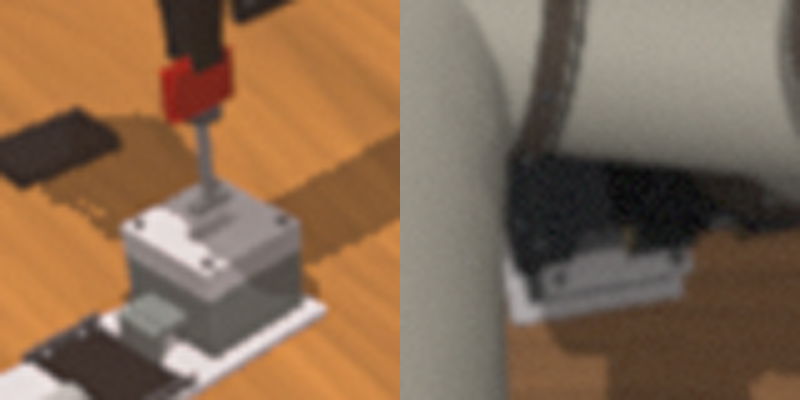

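```bash
python3 - <<'E'
from h import *
import cv2
s=cv2.imread("pics/j_scene.png")
x0,y0,k=238,155,16
c=cv2.resize(s[y0:y0+36,x0:x0+40],None,fx=k,fy=k,interpolation=2)
cv2.imwrite("pics/j2a.png",c)
Y=.1946;cc,ss=np.cos(Y),np.sin(Y)
def P(X): return tuple(np.round((proj("scene",X)+.5-[x0,y0])*k-.5).astype(int))
def rect(C,z,L,W,col):
    q=[P([C[0]+cc*a*L-ss*b*W,C[1]+ss*a*L+cc*b*W,z]) for a,b in((.5,.5),(.5,-.5),(-.5,-.5),(-.5,.5))]
    cv2.polylines(c,[np.array(q,np.int32)],True,col,1)
C=(.5286,-.2073)
rect(C,.09,.03,.01,(0,255,0)); rect(C,.098,.03,.01,(0,255,0)); rect((.5282,-.2075),.076,.042,.019,(255,0,0))
rect((.5282,-.2075),.076,.0636,.0636,(255,0,255))
rect(C,.162,.05,.014,(0,255,255));
cv2.line(c,P([C[0],C[1],.098]),P([C[0],C[1],.158]),(0,255,255),1)
cv2.imwrite("pics/j2.png",c)
E
```

```text
(no output)
```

View pics/j2.png

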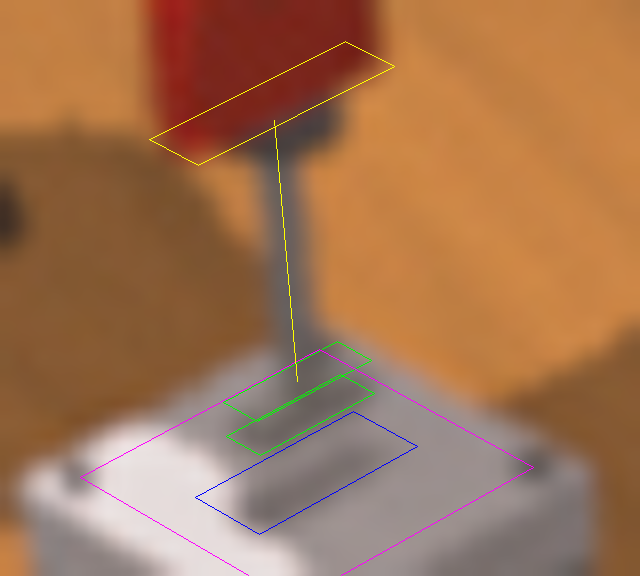

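View pics/j2a.png

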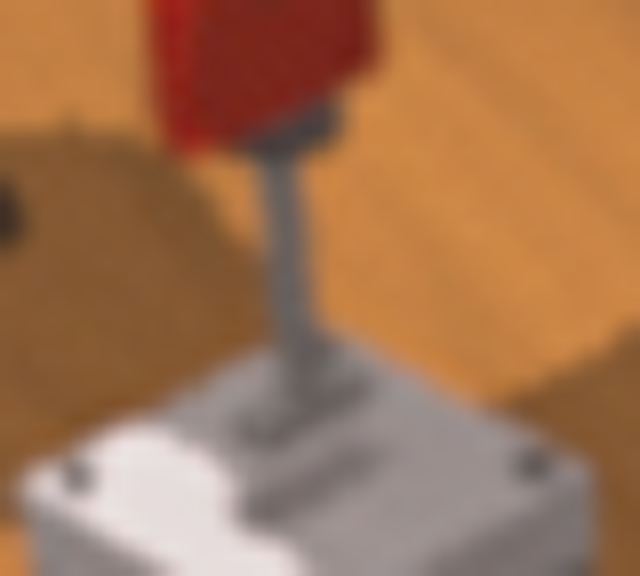

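```bash
python3 - <<'E'
from h import *
np.set_printoptions(precision=4,suppress=True)
x,y=.5282,-.2075
print(get_contact_force())
hit=move_linear([x,y,.133],.03,force_limit=4); print(hit,get_tool_pos(),get_contact_force(),get_ft_torque(),get_time_s())
E
```

```text
[-0.1554  1.1506 -0.8263]
False [ 0.5284 -0.2075  0.1333] [-0.0566  0.1196 -1.1731] [-0.1004  0.025  -0.0264] 9.0
```

```bash
python3 - <<'E'
from h import *
np.set_printoptions(precision=4,suppress=True)
x,y=.5282,-.2075
hit=move_linear([x,y,.088],.015,force_limit=3); print(hit,get_tool_pos(),get_contact_force(),get_ft_torque(),get_time_s())
if hit:
    z=get_tool_pos()[2]
    move_linear([x,y,z-.015],.012,force_limit=9); print(get_tool_pos(),get_contact_force(),get_ft_torque(),get_width(),get_time_s())
E
```

```text
True [ 0.5282 -0.2076  0.1227] [-0.1102  0.3449  1.5177] [-0.0361 -0.007  -0.0271] 10.1333
[ 0.5286 -0.2077  0.1083] [0.3961 0.0581 6.1157] [-0.0279  0.1003 -0.0071] 0.012435976399606783 11.4917
```

```bash
python3 - <<'E'
from h import *
np.set_printoptions(precision=4,suppress=True)
x,y=.5282,-.2075
hit=move_linear([x,y,.0965],.005,force_limit=6); print(hit,get_tool_pos(),get_contact_force(),get_ft_torque(),get_width(),get_time_s())
pause(.3); print(get_tool_pos(),get_contact_force())
E
```

```text
True [ 0.5298 -0.2085  0.103 ] [-1.0099  0.8003  8.1341] [0.0633 0.342  0.0025] 0.012493024538184815 12.9083
[ 0.53   -0.2086  0.1035] [-0.9638  0.8024  7.812 ]
```

```bash
python3 - <<'E'
from h import *
np.set_printoptions(precision=4,suppress=True)
x,y=.5282,-.2075
print(get_ee_rot(),get_qpos())
for i in range(4):
    z=.1025-.001*i
    hit=move_linear([x,y,z],.005,force_limit=6); print(hit,z,get_tool_pos(),get_contact_force(),get_ft_torque(),get_time_s())
    if get_contact_force()[2]>11: break
E
```

```text
[ 2.1333  1.567  -0.812 ] [-0.089   0.3703 -0.2599  0.0031 -0.9378  1.8543]
False 0.1025 [ 0.5288 -0.2078  0.1035] [-1.3913  0.3592  7.5745] [ 0.0595  0.1859 -0.0118] 13.725
False 0.10149999999999999 [ 0.5289 -0.2078  0.1026] [-1.5283 -0.1349  7.8837] [ 0.041   0.2129 -0.0235] 14.075
False 0.10049999999999999 [ 0.5292 -0.208   0.1022] [-0.7851  0.4486  9.9663] [ 0.0712  0.3101 -0.0086] 14.425
False 0.09949999999999999 [ 0.5298 -0.2083  0.1021] [-1.1419 -0.0493 13.632 ] [ 0.113   0.45   -0.0807] 14.775
```

```bash
python3 - <<'E'
from h import *
np.set_printoptions(precision=4,suppress=True)
pi=np.pi
x,y,z=.5268,-.2069,.0998
move_linear([x,y,z],.005)
print(get_tool_pos(),get_contact_force(),get_time_s())
for d in (6,12,20,):
    t=get_time_s()
    hit=move_linear([x,y,z],.005,rot=[0,pi/2,pi+.1946-np.radians(d)],force_limit=9)
    print(d,hit,get_tool_pos(),get_contact_force(),get_ft_torque(),get_qpos()[5],get_time_s()-t)
    if hit: break
E
```

```text
[ 0.5286 -0.2076  0.1021] [-0.2191  0.5278 11.264 ] 15.2333
6 False [ 0.5287 -0.2076  0.1021] [-0.1063  0.7298 11.3869] [ 0.0065  0.151  -0.0105] 1.748473865987852 0.25839999999999996
12 False [ 0.5287 -0.2076  0.1021] [-0.4129 -0.3822 11.6487] [0.0671 0.0989 0.0099] 1.643776382258072 0.2583000000000002
20 False [ 0.5288 -0.2076  0.1021] [-0.4859  0.2916 11.4348] [0.0169 0.1015 0.0208] 1.5041562399200852 0.29169999999999874
```

```bash
python3 - <<'E'
from h import *
np.set_printoptions(precision=4,suppress=True)
pi=np.pi
x,y,z=.5268,-.2069,.0998
for d in (32,44,56,68,80,90):
    hit=move_linear([x,y,z],.005,rot=[0,pi/2,pi+.1946-np.radians(d)],force_limit=9)
    print(d,hit,get_tool_pos(),get_contact_force(),get_ft_torque(),get_qpos()[5],get_width(),get_time_s())
    if hit: break
E
```

```text
32 False [ 0.5288 -0.2076  0.1021] [-0.75   -0.0306 11.1568] [ 0.0082  0.0181 -0.0098] 1.294748152830308 0.01262836872191057 16.4
44 False [ 0.5289 -0.2076  0.1021] [-0.7135  0.3758 11.3266] [0.0177 0.0491 0.0054] 1.085332691984631 0.012454119877416025 16.7583
56 False [ 0.5289 -0.2076  0.1021] [ 0.0802 -0.3571 11.2119] [ 0.0769  0.0449 -0.0264] 0.8758899306598025 0.012234447548517827 17.1167
68 False [ 0.5289 -0.2076  0.1021] [ 0.5156 -0.227  11.3112] [ 0.0644  0.032  -0.0026] 0.6664319165576063 0.012266005296995277 17.475
80 False [ 0.5289 -0.2076  0.1021] [-1.127   0.5875 10.5906] [ 0.1376  0.0333 -0.0184] 0.4569890895316158 0.012342891675635103 17.8333
90 False [ 0.5289 -0.2076  0.1021] [ 0.648   1.0224 11.6321] [ 0.1099 -0.0262  0.044 ] 0.2824449707257724 0.012110562497191142 18.1583
```

```bash
python3 - <<'E'
from h import *
np.set_printoptions(precision=4,suppress=True)
x,y=.5275,-.2072
for z in (.102,.104,.106,.109,.112,.115,.118,.120,.1215):
    hit=move_linear([x,y,z],.012,force_limit=6)
    print(z,hit,get_tool_pos(),get_contact_force(),get_ft_torque(),get_time_s())
    if hit: break
    if get_contact_force()[2]<-1.5: break
E
```

```text
0.102 False [ 0.5287 -0.2076  0.1033] [-0.359  -0.0856  7.4107] [ 0.0948 -0.0158 -0.0185] 18.5
0.104 False [ 0.5287 -0.2076  0.1052] [-0.2046  0.4363  7.5303] [ 0.052  -0.0173 -0.0379] 18.8167
0.106 False [ 0.5285 -0.2075  0.107 ] [ 0.035  -0.1052  6.1593] [ 0.0364 -0.0659 -0.0748] 19.1333
0.109 False [ 0.5283 -0.2075  0.1097] [ 0.5307 -0.0996  5.6529] [ 0.0896 -0.1018 -0.0051] 19.5333
0.112 False [ 0.5282 -0.2074  0.1125] [1.1552 0.3857 5.4631] [ 0.0263 -0.138  -0.0215] 19.9333
0.115 False [ 0.5276 -0.2072  0.1151] [ 0.4863 -0.661   4.1681] [-0.0053 -0.1657  0.0189] 20.3333
0.118 False [ 0.5274 -0.2072  0.1179] [ 1.0518 -0.6641  3.4071] [-0.0489 -0.2453  0.0231] 20.7333
0.12 False [ 0.5274 -0.2071  0.1199] [ 0.1554 -0.1569  2.5019] [-0.0668 -0.2479  0.0289] 21.05
0.1215 False [ 0.5274 -0.2072  0.1215] [1.2502 0.0231 2.5083] [-0.0472 -0.2634 -0.0324] 21.325
```

```bash
python3 - <<'E'
from h import *
import cv2
np.set_printoptions(precision=4,suppress=True)
print(move_linear([.5282,-.2075,.1218],.005,force_limit=5),get_tool_pos(),get_contact_force(),get_ft_torque())
open_gripper(); print(get_contact_force(),get_width())
move_linear([.5282,-.2075,.20],.08)
q=np.array(get_qpos()); q[0]+=.9; move_j(q); print(get_time_s())
for n in("scene","top"): cv2.imwrite(f"pics/f_{n}.png",read_camera(n)[:,:,::-1])
s=cv2.imread("pics/f_scene.png");t=cv2.imread("pics/f_top.png")
cv2.imwrite("pics/f1.png",np.hstack([cv2.resize(s[150:210,230:290],(480,480),interpolation=2),cv2.resize(t[160:210,375:415],(320,480),interpolation=2)]))
E
```

```text
False [ 0.5281 -0.2074  0.1217] [0.2274 0.3869 2.6753] [ 0.0426 -0.1534  0.0117]
[0.0322 0.079  0.7477] 0.08702889014913565
25.9333
```

View pics/f1.png

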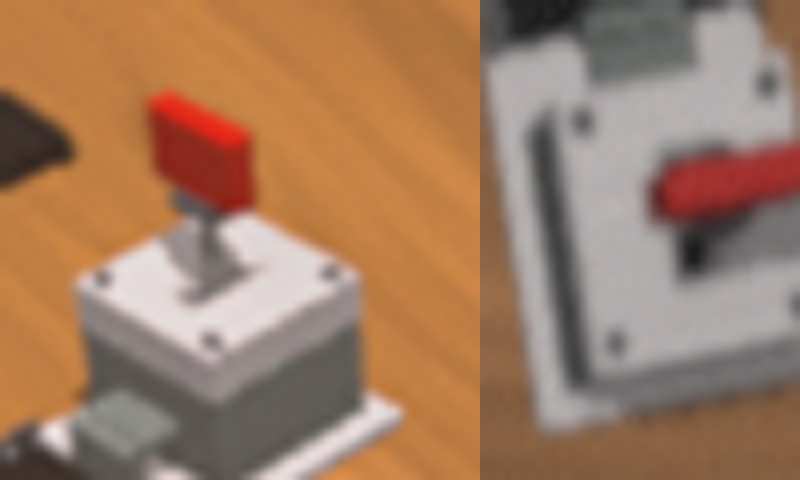

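View pics/f_scene.png

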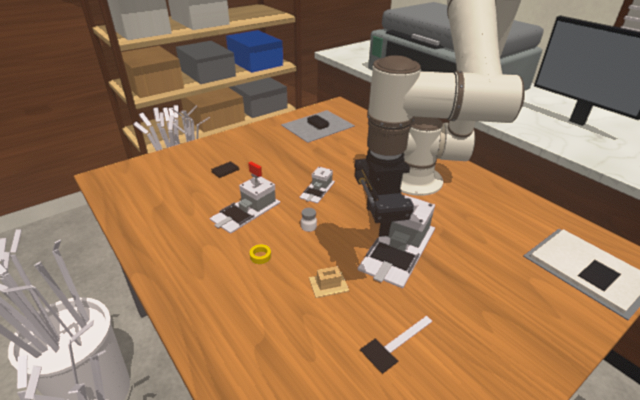

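```bash
python3 - <<'E'
from h import *
import cv2
print(get_contact_force(),get_tool_pos())
x0,y0,k=238,155,12
out=[]
for n,(x0,y0) in (("scene",(235,155)),("top",(385,160))):
    im=cv2.imread(f"pics/f_{n}.png"); c=cv2.resize(im[y0:y0+45,x0:x0+33],None,fx=12,fy=12,interpolation=2)
    Y=.1946+np.pi/2;cc,ss=np.cos(Y),np.sin(Y);C=(.5282,-.2075)
    for z in(.0447+.072,.0447+.108):
        q=[(proj(n,[C[0]+cc*a*.05-ss*b*.014,C[1]+ss*a*.05+cc*b*.014,z])+.5-[x0,y0])*12 for a,b in((.5,.5),(.5,-.5),(-.5,-.5),(-.5,.5))]
        cv2.polylines(c,[np.array(q,np.int32)],True,(0,255,0),1)
    out.append(c)
cv2.imwrite("pics/f2.png",np.hstack(out))
E
```

```text
[-0.58973949 -0.22188155  0.56235216] [0.49094651 0.28357541 0.19931731]
```

View pics/f2.png

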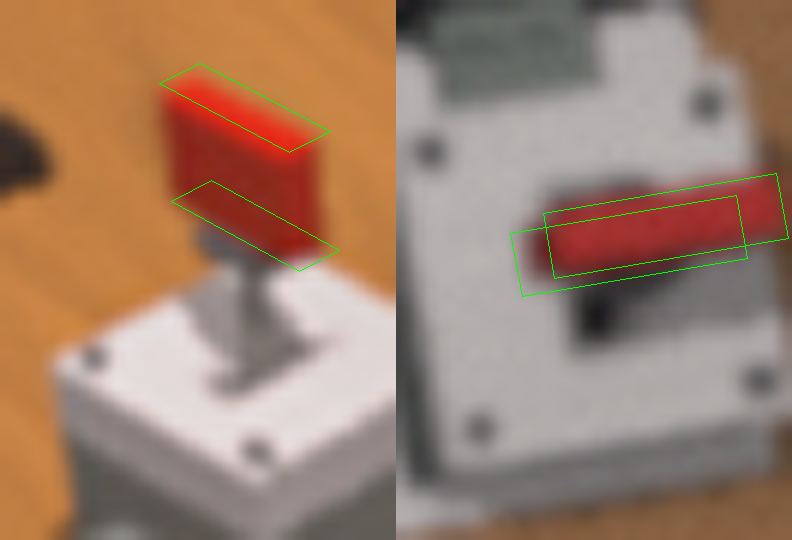

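```bash
python3 -c "
from rig import *
finish_job(); print(get_time_s())"
```

```text
the job is handed in; nothing more can be done
the job is handed in; nothing more can be done
```

The job is handed in at about 26 s of the 56 s allowed, with the key standing locked in the middle-sized jig. I gripped it at 40 N, lifted it out of the stand and lowered it freely through the slot. I pressed it to the hard stop, turned it 90° while holding it down, eased it up about 19.5 mm into the groove, and released it.

- **Forces:** The highest vertical force I read was 13.6 N, at the stop, and it stayed around 11.5 N while turning. I read the force only between moves. One slow press stopped early on its 6 N limit, at 8 N and before the stop, without a clear cause. Carrying on in 1 mm steps reached the stop normally.
- **Sideways drift:** Pressing pushed the tool about 1.8 mm off centre. I corrected this to under 1 mm before and during the turn.
- **Final pictures:** The key is upright and crosswise to within a few degrees. It matches the pose I expected from the cameras to within a few millimetres, with its underside about 45 mm above the bench (allowed 31.5 to 51 mm).
- **Rest of the bench:** In the last scene picture the other things look unmoved, checked by eye only. The gripper is clear and its contact force reads near zero. The hand-in reported no verdict.

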